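# Fill the cup with one row of register balls from a counting tray

### The arm

A 6-joint arm with a two-finger parallel gripper is mounted at the origin on the work surface. World frame = base frame: x ahead of the robot, y to its left, z up, the work surface at z = 0. Lengths are in m, angles in degrees, forces in N, time in s.
With the tool pointing down it reaches from about 0.375 to 0.9 m from the base axis. Payload 3.1 kg.
Tool frame: the origin (TCP) lies at the very end of the fingers, on their centre line; the grasp point (between the pads) lies 19 mm behind it; z points along the fingers, y is the line along which they close (so a half turn about z gives the same grasp; the last joint's range is limited). The gripper opens to 87 mm and grips with 3 to 60 N. Pads are 19 mm wide; open, the fingers measure 117 mm over their backs; the gripper's body (75 mm by 190 mm) begins 51 mm behind the grasp point.
Start: joints at [53.887, 30.224, 82.088, -0, 67.689, -10.227], TCP at [0.273, 0.562, 0.223] pointing down, gripper open.
Joint ranges: [-176.69, 176.69], [-43.24, 126.21], [12.49, 139.97], [-82, 262], [0, 151.66], [-163.58, 163.58]. Speed limits (degrees/s): [159.86, 159.86, 180, 180, 180, 180].

### API

Orientations are given as a 3x3 rotation matrix whose columns are the frame's x, y, z axes.
In Python, from rig import bot, imaging gives the robot as it stands.
- The arm moves only by the tool drive_tool, never from a script. Its argument "deltas" is text: rows parted by semicolons, each of 5 numbers parted by spaces: the finger opening in mm, from 0 to 87, then the shift along the world's x, y, z in mm, then the turn about the world's z in rad. In form: jaw dx dy dz twist; .... A call has 1 to 12 rows; each row is the pose to reach, as a shift and turn from the pose commanded when the call began; what a row does not reach only later rows make up. A row lasts 1/10 s, in which the tool goes at most 50 mm and 8.59 degrees, less where a joint would pass 70% of its speed; a pose out of reach is approached as far as the arm can. A call with a gripper value outside its range is refused whole. The fingers move at their own pace and stop on an object; the grip force is fixed at half the most. Time passes only in rows, so rows that repeat a pose let the fingers close. It gives the time, the measured TCP pose, the force, the opening and the grip force at its end, in the units of the state.
- bot.read_state(): the state, without advancing time (a new reading comes with each control period).
- imaging.capture(name): name is "scene" or "side" or "wrist"; returns the picture (420x560x3 uint8, red, green, blue); there is no depth.
- imaging.camera_model(name): a dict with "fx", "fy", "cx", "cy" (pixels), "T" (4x4, takes a point from camera to world coordinates). Camera axes: x right, y down, z forward; pixel columns grow to the right and rows downward; lengths in m; the calibration is good to about 2 mm. A picture is of the moment at which its call begins: read the wrist's pose just before it. camera_model takes no time and is no camera call; for the wrist camera it gives the pose at the moment of the call.
- bot.hand_in(): hands the job in; it is judged then, once.
The state is a dict: "time_s": time; "joint_positions": joint angles; "qvel": joint speeds; "tau": joint torques, N m; "position": TCP position; "tcp_rot": TCP orientation; "force": force on the tool from outside, world axes, zero at the start; "moment": the same for the moment, N m; "opening": opening from 0.0 (shut) to 1.0 (fully open); "grasp_force": force on a finger pad.
Only numpy, scipy, OpenCV 4.12 (cv2) and the standard library are available. Lean on these libraries where they do the work, as an engineer would, in place of code of your own. Each camera call takes 0.05 s, during which the arm holds its last target. There are 200 camera calls.

### The job

The folding machine needs one row of register balls: push the orange sleeve fully down onto the filling station's spigot so that it makes a cup, then pick up the counting tray by its bar and tip it over its green lip so that only the front row of three balls rolls into the cup. Set the tray back level on its black mat with the rear row still in place, near its middle, and leave the sleeve fully seated. Do not let any ball fall on the table, and do not knock over or shove the things standing around.

Things in the scene. Friction and masses are not known exactly. Their poses are not given: they have to be found in the camera images.
- station: Filling station, fixed: dark base plate 124 (x) x 88 (y) x 12 mm; on it an aluminium spigot 84 (x) x 48 (y) mm, 16 mm tall (top 28 mm above the table), its upper 7 mm tapering in to 78 x 42. Origin: centre of the underside, z up. The glue bottle stands about 145 mm from the centre beyond one long side (+y or -y), the low tin beyond the other; which is which varies.
- sleeve_center (a point): Orange rectangular sleeve, open at top and bottom, outside 96 (x) x 60 (y) x 60 mm tall, walls 3 mm, 0.06 to 0.13 kg, standing on the table. The point is its centre, half-way up. It goes over the spigot long side along long side, either way round, 3 mm clearance each side, down to the base plate: its rim is then 72 mm above the table and the spigot's top is the floor of the cup.
- mat: Black rubber mat, fixed, 160 x 160 x 6 mm, on which the tray starts. Origin at the centre of its underside.
- tray_bar (a point): Centre of the black bar, the handle across the middle of the aluminium counting tray (53 in x, 72 in y; 0.36 kg with its balls), 56 mm above the tray's underside; axes are the tray's. The bar is 12 mm thick in x, 24 mm tall (44 to 68 mm above the underside), along y between side posts 65 mm apart. Behind it (+x) is the rear row, then a back wall 24 mm tall, outer face at x = 27 mm.
- tray_lip (a point): Middle of the outer top edge of the tray's green front lip: 26.5 mm in -x from the bar's plane, 6 mm above the underside, 2 mm above the tray floor. Between lip and bar lies the front row; under the bar a 6 mm ridge; side walls 22 mm. Tipped slowly, lip down, the front balls roll over the lip at 35 to 38 degrees (sooner if jerked); the ridge holds the rear ones to 60. Axes as tray_bar.
- front1_center (a point): Centre of a steel ball, 20 mm diameter, 33 g, in the front row of the tray at the start (tray y = -21 mm).
- front2_center (a point): Centre of a steel ball, 20 mm diameter, 33 g, in the front row of the tray at the start (tray y = 0 mm).
- front3_center (a point): Centre of a steel ball, 20 mm diameter, 33 g, in the front row of the tray at the start (tray y = 21 mm).
- rear1_center (a point): Centre of a steel ball, 20 mm diameter, 33 g, in the rear row of the tray at the start (tray y = -21 mm).
- rear2_center (a point): Centre of a steel ball, 20 mm diameter, 33 g, in the rear row of the tray at the start (tray y = 0 mm).
- rear3_center (a point): Centre of a steel ball, 20 mm diameter, 33 g, in the rear row of the tray at the start (tray y = 21 mm).
- glue: White glue bottle with an orange cap, 52 mm diameter, 175 mm tall, loose bystander. Origin at the centre of its underside.
- tin: Flat blue tin, 60 mm diameter, 35 mm tall, loose bystander. Origin at the centre of its underside.
- tape: Roll of clear tape lying flat, 68 mm outside, 22 mm tall, loose bystander. Origin at the centre of its underside.
- stapler: Red and black stapler, 130 x 34 mm, 52 mm tall, its length along its x, loose bystander. Origin at the centre of its underside.
- penpot: Dark pen pot, 72 mm diameter, 95 mm tall, with pens up to 140 mm high, loose bystander. Origin at the centre of its underside.
- notes: Block of note paper, 90 x 90 mm, 35 mm tall, loose bystander. Origin at the centre of its underside.
Things that resemble listed ones, but are neither listed nor needed, are in the scene too. What is shaped like the part that bears tray_bar but turquoise is not meant.

How it is judged:
By the outcome, as a careful person would: the job done as asked, in the order asked, and still so for the second after the job is handed in, with the robot touching nothing.
It also fails if it takes over 70 s, if anything falls off the work surface, if the arm or the gripper's body presses on something with over 40 N, if the wrist force passes 120 N, or if a joint passes its speed limit or range.

## Working session

There is one attempt and no reset: what is moved stays moved. The work goes in short steps, Python scripts to look and compute and a tool call to move; the robot and the scene stay as the last step left them, time stands still between calls to the robot, and variables do not carry over. Pictures are saved under pics/ and viewed, at most 10 in all, crops included, and the job is handed in when it is done.

Besides the shell and the picture viewer there is one more tool, called after "Request:" by a JSON object that holds its "method" and its "body", one argument or row to a line. drive_tool: Moves the arm, as the interface text tells. Its arguments: {"type":"object","properties":{"deltas":{"type":"string"}},"required":["deltas"]}

```bash
ls; mkdir -p pics; python3 - <<'E'
from rig import bot, imaging
import cv2,numpy as np
a=[imaging.capture(n) for n in("scene","side")]
for n,i in zip(("scene0","side0"),a): cv2.imwrite(f"pics/{n}.png",cv2.cvtColor(cv2.resize(i,(784,588),interpolation=cv2.INTER_CUBIC),cv2.COLOR_RGB2BGR)); cv2.imwrite(f"pics/raw_{n}.png",cv2.cvtColor(i,cv2.COLOR_RGB2BGR))
for n in("scene","side","wrist"): m=imaging.camera_model(n);print(n,m["fx"],m["fy"],m["cx"],m["cy"],np.round(m["T"],3).tolist())
print(bot.read_state()["tcp_rot"])
E
```

```text
pics
scene 386.47678608183173 386.47678608183173 285.83186245358485 211.3123089797391 [[-0.816, 0.361, -0.452, 1.048], [0.578, 0.49, -0.653, 0.689], [-0.014, -0.793, -0.608, 0.71], [0.0, 0.0, 0.0, 1.0]]
side 493.53965006908254 493.53965006908254 278.68250702031594 214.8851818521958 [[0.804, -0.331, 0.495, -0.281], [-0.595, -0.412, 0.69, -1.18], [-0.024, -0.849, -0.528, 0.954], [0.0, 0.0, 0.0, 1.0]]
wrist 322.5285258054781 322.5285258054781 282.14316181165475 206.889518811857 [[0.436, 0.87, 0.229, 0.211], [0.9, -0.422, -0.112, 0.59], [-0.001, 0.255, -0.967, 0.385], [0.0, 0.0, 0.0, 1.0]]
[[-8.99648680e-01  4.36612930e-01 -1.18387246e-03]
 [ 4.36614392e-01  8.99647272e-01 -1.63078281e-03]
 [ 3.53046767e-04 -1.98402736e-03 -9.99997969e-01]]
```

View pics/scene0.png

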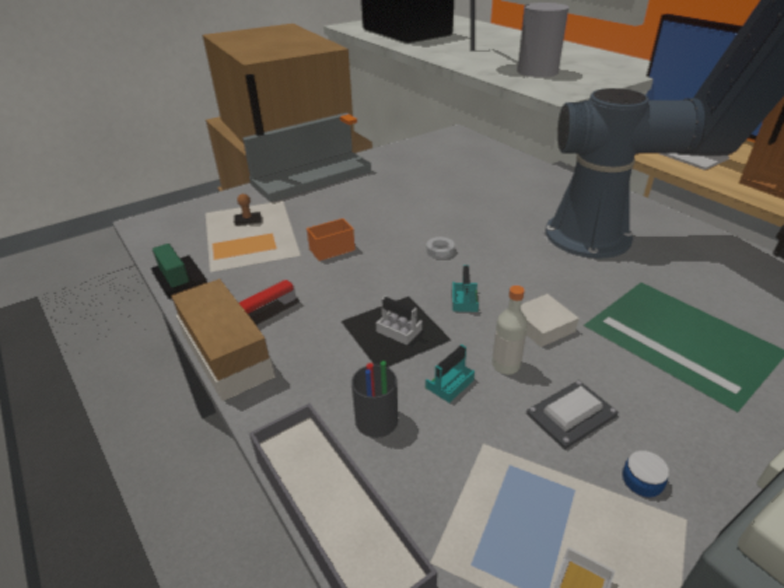

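View pics/side0.png

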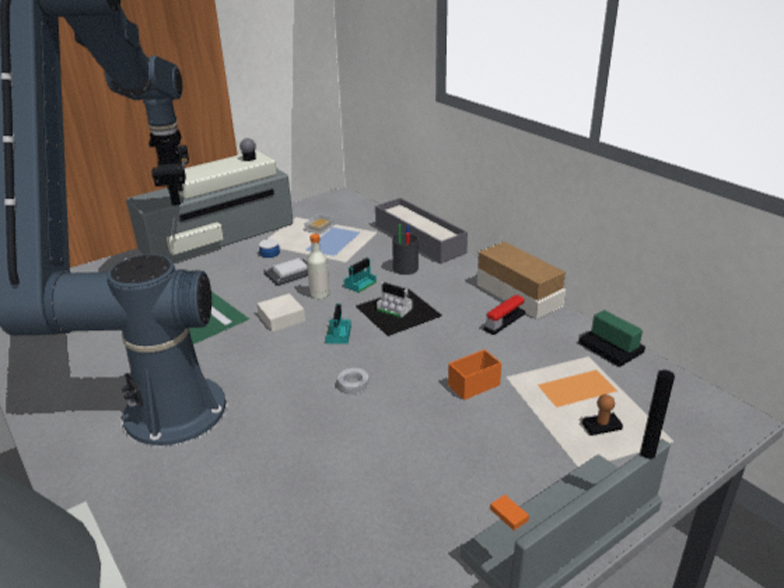

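```bash
cat > h.py <<'E'
import numpy as np, cv2
from rig import bot, imaging
def ray(m,p):
    T=np.array(m["T"]);d=T[:3,:3]@[(p[0]-m["cx"])/m["fx"],(p[1]-m["cy"])/m["fy"],1];return T[:3,3],d/np.linalg.norm(d)
def tri(*mp):
    A=np.zeros((3,3));b=np.zeros(3);R=[ray(m,p) for m,p in mp]
    for o,d in R: P=np.eye(3)-np.outer(d,d);A+=P;b+=P@o
    x=np.linalg.solve(A,b);return x,max(np.linalg.norm(np.cross(x-o,d)) for o,d in R)
def onz(m,p,z):
    o,d=ray(m,p);return o+d*(z-o[2])/d[2]
E
python3 - <<'E'
from h import *
s,q=imaging.camera_model("scene"),imaging.camera_model("side");k=1/1.4
np.set_printoptions(precision=3,suppress=True)
for n,a,b in[("sleeverim",(331,236),(475,370)),("spigot",(574,406),(291,269)),("bar",(401,311),(396,292)),("glueCap",(517,292),(315,238)),("tin",(647,470),(269,246)),("notes",(546,314),(281,309)),("tape",(441,245),(352,378)),("penpot",(376,378),(405,238)),("turq1",(466,273),(337,312)),("turq2",(453,360),(359,267)),("stapler",(268,297),(506,308))]:
    print(n,*tri((s,np.array(a)*k),(q,np.array(b)*k)))
E
```

```text
sleeverim [ 0.549 -0.324  0.039] 0.002411964022367166
spigot [0.479 0.358 0.017] 0.003986556279791495
bar [0.593 0.023 0.055] 0.0056207722171041615
glueCap [0.485 0.212 0.167] 0.0018266528391382758
tin [0.492 0.506 0.024] 0.0014583298488967022
notes [0.348 0.174 0.028] 0.003579993054387697
tape [ 0.341 -0.16   0.018] 0.0009606458247570654
penpot [0.746 0.179 0.097] 0.0020897411887143276
turq1 [0.419 0.017 0.068] 0.001253760519253904
turq2 [0.596 0.187 0.055] 0.0025601907073241775
stapler [ 0.773 -0.19   0.04 ] 0.0030087051352668255
```

Request:
{"method": "drive_tool", "body": {
  "deltas": "87 40 -40 10 0;87 75 -80 20 0;87 110 -120 30 0;87 145 -160 30 0;87 180 -200 30 0;87 180 -200 30 0;87 180 -200 30 0"
}}

```text
time_s: 0.8
position: [0.4551, 0.3596, 0.2522]
tcp_rot: [[-0.897, 0.441, 0.0], [0.441, 0.897, -0.001], [-0.001, -0.001, -1.0]]
force: [-0.1, 0.5, 0.6]
opening: 0.994
grasp_force: 0.0
```

```bash
cat >> h.py <<'E'
import pickle
def shot(n):
    s=bot.read_state();m=imaging.camera_model("wrist");i=cv2.cvtColor(imaging.capture("wrist"),cv2.COLOR_RGB2BGR)
    pickle.dump((m,i,s),open(f"{n}.pkl","wb"));cv2.imwrite(f"pics/{n}.png",cv2.resize(i,(784,588),interpolation=cv2.INTER_CUBIC))
    print(s["time_s"],np.round(s["position"],4),np.round(s["joint_positions"],1));return m,i,s
E
python3 -c "
from h import *
shot('w_st')"
```

```text
0.8 [0.4551 0.3596 0.2522] [ 27.3  24.8  86.7  -0.1  68.4 -36.5]
```

View pics/w_st.png

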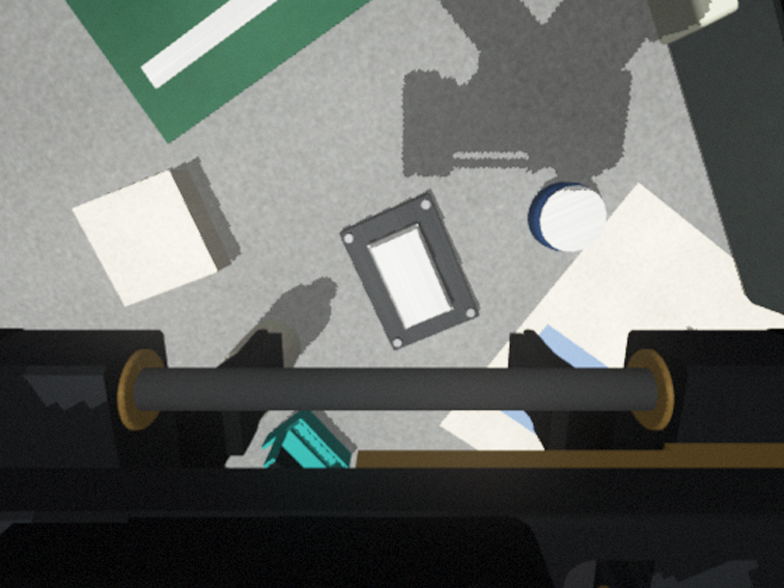

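```bash
python3 - <<'E'
from h import *
m,_,_=pickle.load(open('w_st.pkl','rb'))
for nm,c,z in[("screws",[(348,238),(426,204),(471,314),(397,343)],.012),("plate",[(341,232),(432,191),(479,313),(396,349)],.012),("spig",[(368,246),(416,225),(453,305),(409,328)],.028)]:
    P=np.array([onz(m,np.array(p)/1.4,z) for p in c]);d=P[2]+P[3]-P[0]-P[1]
    print(nm,P.mean(0).round(4),np.degrees(np.arctan2(d[1],d[0])).round(2),np.linalg.norm(d)/2,np.linalg.norm(P[0]-P[1]),np.linalg.norm(P[2]-P[3]))
E
```

```text
screws [0.4848 0.3599 0.012 ] -2.63 0.11015603138100448 0.0755968613784364 0.07511491808640136
plate [0.4828 0.3623 0.012 ] -3.03 0.12161980993553555 0.088137425381893 0.08567108184325971
spig [0.4819 0.3615 0.028 ] -0.6 0.08112488188927 0.04507902881081351 0.04484148276807218
```

Request:
{"method": "drive_tool", "body": {
  "deltas": "87 18 -48 0 0;87 36 -96 0 0;87 54 -144 0 0;87 72 -192 0 0;87 90 -240 0 0;87 108 -288 0 0;87 125 -330 0 0;87 125 -330 0 0;87 125 -330 0 0"
}}

```text
time_s: 1.75
position: [0.5776, 0.0326, 0.252]
tcp_rot: [[-0.899, 0.438, -0.001], [0.438, 0.899, 0.001], [0.002, 0.0, -1.0]]
force: [-0.3, 0.8, -0.4]
opening: 0.996
grasp_force: 0.0
```

```bash
python3 -c "
from h import *
shot('w_tr')"
```

```text
1.75 [0.5776 0.0326 0.252 ] [ -7.9  24.8  86.9   0.1  68.4 -71.9]
```

View pics/w_tr.png

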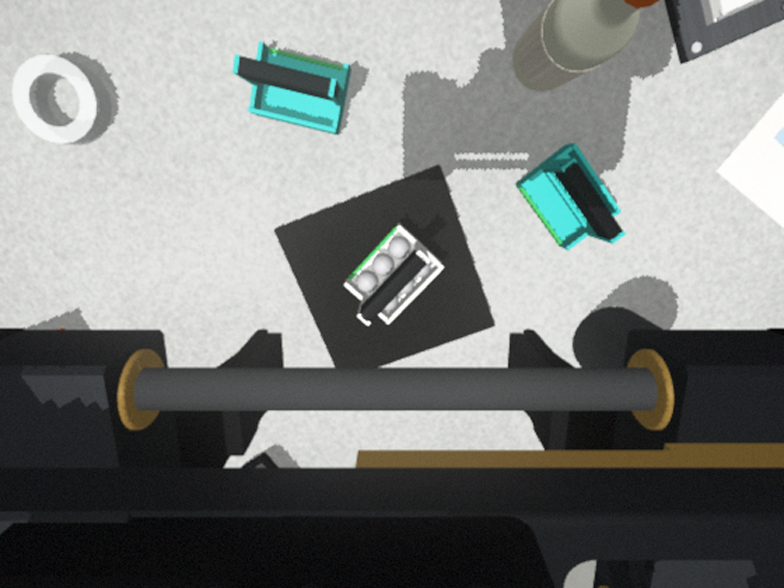

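```bash
python3 - <<'E'
from h import *
m,i,_=pickle.load(open('w_tr.pkl','rb'))
cv2.imwrite('pics/crop_tr.png',cv2.resize(i[145:245,225:335],None,fx=6,fy=6,interpolation=cv2.INTER_CUBIC))
P=np.array([onz(m,np.array(p)/1.4,.006) for p in[(276,229),(439,166),(494,325)]]);print(P.round(4),((P[0]+P[2])/2).round(4))
E
```

```text
[[ 0.5149 -0.0577  0.006 ]
 [ 0.5294  0.0977  0.006 ]
 [ 0.6859  0.0841  0.006 ]] [0.6004 0.0132 0.006 ]
```

View pics/crop_tr.png

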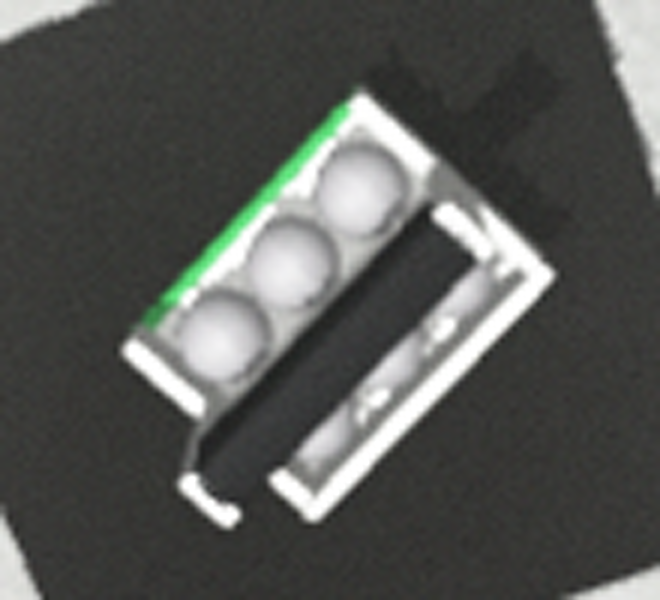

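Request:
{"method": "drive_tool", "body": {
  "deltas": "87 -2 -48 0 0;87 -5 -96 0 0;87 -8 -144 0 0;87 -11 -192 0 0;87 -14 -240 0 0;87 -17 -288 0 0;87 -25 -330 0 0;87 -30 -350 0 0;87 -30 -350 0 0;87 -30 -350 0 0"
}}

```text
time_s: 2.8
position: [0.5482, -0.315, 0.2522]
tcp_rot: [[-0.9, 0.435, -0.001], [0.435, 0.9, 0.002], [0.001, 0.002, -1.0]]
force: [-0.6, 0.7, -0.3]
opening: 0.995
grasp_force: 0.0
```

```bash
python3 -c "
from h import *
m,i,s=shot('w_sl')
cv2.imwrite('pics/w_slc.png',cv2.resize(i[60:280,130:430],None,fx=2.6,fy=2.6,interpolation=cv2.INTER_CUBIC))"
```

```text
2.8 [ 0.5482 -0.315   0.2522] [-4.000e+01  2.910e+01  7.900e+01  1.000e-01  7.200e+01 -1.043e+02]
```

View pics/w_slc.png

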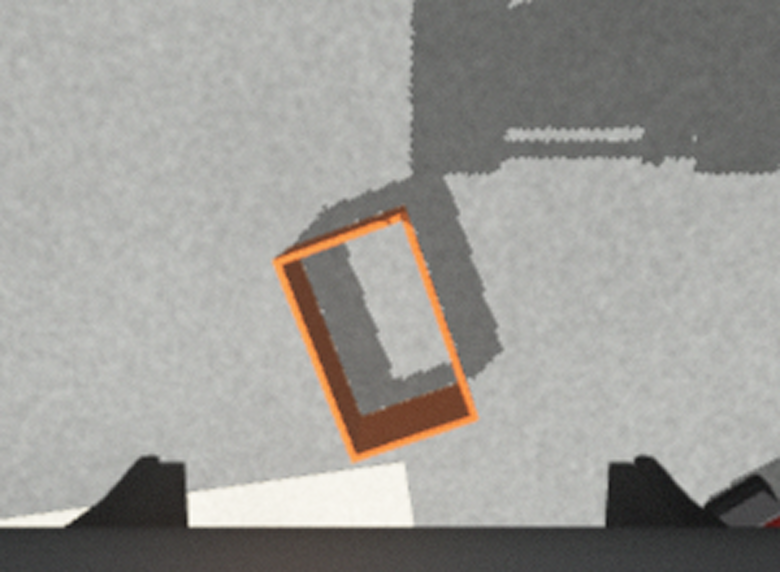

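```bash
python3 - <<'E'
from h import *
np.set_printoptions(precision=4,suppress=True)
m,_,s=pickle.load(open('w_sl.pkl','rb'))
P=np.array([onz(m,np.array(p)/2.6+[130,60],.06) for p in[(275,260),(405,208),(477,417),(354,461)]]);d=P[2]+P[3]-P[0]-P[1]
print("sleeve",P.mean(0),np.degrees(np.arctan2(d[1],d[0])),np.linalg.norm(d)/2,np.linalg.norm(P[0]-P[1]),np.linalg.norm(P[2]-P[3]))
# refine height w/ scene/side rim centre
m,_,_=pickle.load(open('w_tr.pkl','rb'))
f=lambda p,z:onz(m,np.array(p)/6+[225,145],z)
q=dict(backR=f((553,272),.030),backL=f((315,520),.030),frontR=f((360,92),.028),frontL=f((125,350),.028),lipR=f((340,105),.012),lipL=f((150,325),.012),postR=f((465,228),.074),postL=f((208,503),.074))
for k,v in q.items():print(k,v)
for a,b in("backL","backR"),("frontL","frontR"),("lipL","lipR"),("postL","postR"):
    d=q[b]-q[a];print(a,np.linalg.norm(d),np.degrees(np.arctan2(d[1],d[0])),(q[a]+q[b])/2)
E
```

```text
sleeve [ 0.551  -0.3255  0.06  ] -6.1709523591631905 0.09589208794321528 0.05883650813736048 0.058489741865025306
backR [0.6073 0.0645 0.03  ]
backL [ 0.6338 -0.0024  0.03  ]
frontR [0.5576 0.045  0.028 ]
frontL [ 0.5841 -0.0216  0.028 ]
lipR [0.5599 0.0394 0.012 ]
lipL [ 0.5843 -0.0177  0.012 ]
postR [0.5827 0.0532 0.074 ]
postL [ 0.6087 -0.0116  0.074 ]
backL 0.07191359990146463 111.63437880286473 [0.6206 0.031  0.03  ]
frontL 0.07170089656199627 111.675956558072 [0.5709 0.0117 0.028 ]
lipL 0.062118758262936224 113.15659795452527 [0.5721 0.0109 0.012 ]
postL 0.06977838113824637 111.87919898281407 [0.5957 0.0208 0.074 ]
```

Request:
{"method": "drive_tool", "body": {
  "deltas": "87 3 -7 -40 0.12;87 3 -7 -80 0.24;87 3 -7 -120 0.342;87 3 -7 -160 0.342;87 3 -7 -195 0.342;87 3 -7 -222 0.342;87 3 -7 -222 0.342;87 3 -7 -222 0.342"
}}

```text
time_s: 3.65
position: [0.5515, -0.3228, 0.0308]
tcp_rot: [[-0.994, 0.107, -0.0], [0.107, 0.994, 0.001], [0.0, 0.001, -1.0]]
force: [0.5, 0.2, 0.8]
opening: 0.998
grasp_force: 0.0
```

Request:
{"method": "drive_tool", "body": {
  "deltas": "50 0 0 0 0;50 0 0 0 0;50 0 0 0 0;50 0 0 0 0;50 0 0 0 0;50 0 0 0 0"
}}

```text
time_s: 4.25
position: [0.5511, -0.325, 0.0314]
tcp_rot: [[-0.994, 0.11, 0.001], [0.11, 0.994, -0.001], [-0.001, -0.001, -1.0]]
force: [-1.0, 0.8, 5.6]
opening: 0.689
grasp_force: 30.0
```

Request:
{"method": "drive_tool", "body": {
  "deltas": "50 0 0 40 0;50 0 0 85 0;50 0 0 130 0;50 -2 20 175 0;50 -5 50 215 0;50 -9 95 220 0;50 -14 140 220 0;50 -18 185 220 0;50 -23 230 220 0;50 -27 275 220 0.02;50 -32 320 220 0.04;50 -36 365 220 0.058"
}}

```text
time_s: 5.45
position: [0.5139, 0.0419, 0.2502]
tcp_rot: [[-0.999, 0.052, -0.001], [0.052, 0.999, 0.0], [0.001, 0.0, -1.0]]
force: [0.9, 0.9, -0.8]
opening: 0.689
grasp_force: 30.0
```

Request:
{"method": "drive_tool", "body": {
  "deltas": "50 -5 45 0 0;50 -9 90 0 0;50 -14 135 0 0;50 -18 180 0 0;50 -23 225 0 0;50 -27 265 0 0;50 -30 300 0 0;50 -31 318 0 0;50 -31 321 0 0;50 -31 321 -30 0;50 -31 321 -60 0;50 -31 321 -60 0"
}}

```text
time_s: 6.65
position: [0.4811, 0.3579, 0.1864]
tcp_rot: [[-0.999, 0.053, -0.009], [0.053, 0.999, -0.006], [0.009, -0.006, -1.0]]
force: [-0.6, -0.7, -0.8]
opening: 0.689
grasp_force: 30.0
```

```bash
python3 - <<'E'
from h import *
m,i,s=shot('w_c')
a=cv2.cvtColor(imaging.capture("scene"),cv2.COLOR_RGB2BGR)[220:360,340:480]; b=cv2.cvtColor(imaging.capture("side"),cv2.COLOR_RGB2BGR)[120:230,140:280]
r=lambda x:cv2.resize(x,(390,290),interpolation=cv2.INTER_CUBIC)
cv2.imwrite('pics/carry.png',np.vstack([np.hstack([r(a),r(b)]),np.hstack([cv2.resize(i,(390,290)),np.zeros((290,390,3),np.uint8)])]))
E
```

```text
6.65 [0.4811 0.3579 0.1864] [ 26.   30.9  87.5  -0.1  62.2 -60.9]
```

View pics/carry.png

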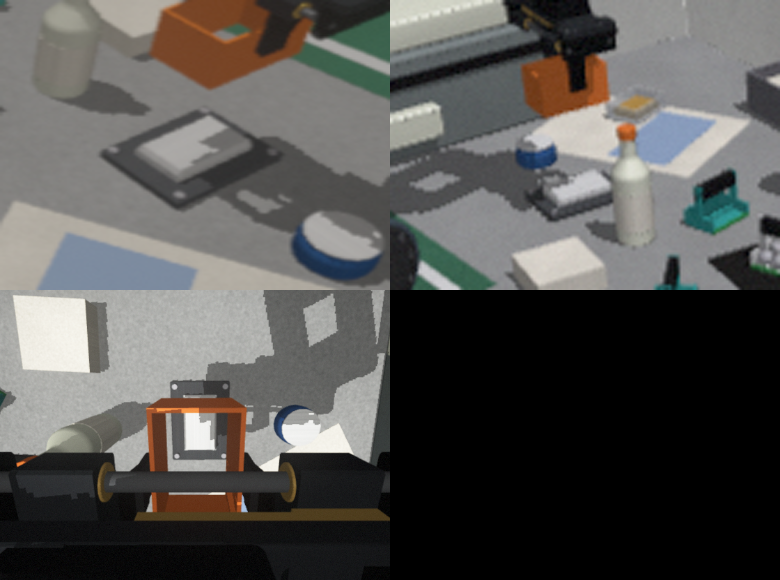

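```bash
python3 - <<'E'
from h import *
np.set_printoptions(precision=4,suppress=True)
m,i,s=pickle.load(open('w_c.pkl','rb'));g=cv2.cvtColor(i,cv2.COLOR_BGR2GRAY).astype(float)
P=[]
for x,y in[(250,139),(324,139),(324,239),(254,239)]:
    w=g[y-9:y+10,x-9:x+10];t=w>(np.median(w)+40);n,l,st,c=cv2.connectedComponentsWithStats(t.astype(np.uint8));
    print([(int(a[4]),(c[k]+[x-9,y-9]).round(1).tolist()) for k,a in enumerate(st) if k])
cv2.imwrite('pics/c2.png',cv2.resize(i[115:275,215:375],None,fx=3.7,fy=3.7,interpolation=cv2.INTER_CUBIC))
E
```

```text
[(76, [242.7, 138.3]), (4, [251.5, 130.0]), (4, [257.5, 130.0]), (57, [250.3, 139.9])]
[(6, [331.5, 132.0]), (39, [323.2, 139.2]), (4, [332.8, 140.5]), (8, [331.6, 146.8])]
[(46, [320.9, 240.0]), (39, [319.4, 246.5])]
[(106, [250.3, 242.7]), (41, [253.4, 240.2])]
```

View pics/c2.png

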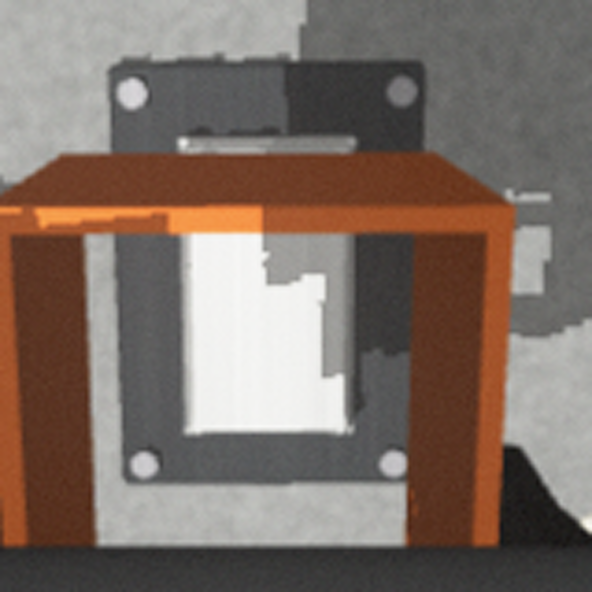

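```bash
python3 - <<'E'
from h import *
np.set_printoptions(precision=4,suppress=True)
m,i,s=pickle.load(open('w_c.pkl','rb'))
P=np.array([onz(m,p,.012) for p in[(250.3,139.9),(323.2,139.2),(321.2,240),(253.7,240.2)]]);d=P[2]+P[3]-P[0]-P[1];print(P.mean(0),np.degrees(np.arctan2(d[1],d[0])),np.linalg.norm(d)/2)
f=lambda p:np.array(p)/3.7+[215,115]
z=s["position"][2]-.0314+.06   # rim height
a,b=onz(m,f((0,208)),z),onz(m,f((512,208)),z); d=b-a; print("rim far edge",a,b,np.linalg.norm(d),np.degrees(np.arctan2(d[1],d[0])),z)
print(bot.read_state()["position"],bot.read_state()["tcp_rot"])
E
```

```text
[0.4837 0.3601 0.012 ] -2.431248272954444 0.10938656689327012
rim far edge [0.4317 0.3306 0.215 ] [0.4347 0.3886 0.215 ] 0.05811564196565387 87.00511886513017 0.21499157389010232
[0.4849 0.3605 0.1915] [[-0.9986  0.0531  0.0013]
 [ 0.0531  0.9986  0.0002]
 [-0.0013  0.0003 -1.    ]]
```

Request:
{"method": "drive_tool", "body": {
  "deltas": "50 -1 0 -40 0.006;50 -1 0 -80 0.006;50 -1 0 -105 0.006;50 -1 0 -115 0.006;50 -1 0 -122 0.006;50 -1 0 -127 0.006;50 -1 0 -132 0.006;50 -1 0 -136 0.006;50 -1 0 -140 0.006;50 -1 0 -144 0.006;50 -1 0 -148 0.006;50 -1 0 -148 0.006"
}}

```text
time_s: 8.0
position: [0.483, 0.3614, 0.0433]
tcp_rot: [[-0.999, 0.046, 0.0], [0.046, 0.999, 0.0], [-0.0, 0.0, -1.0]]
force: [-2.0, -1.1, 3.5]
opening: 0.691
grasp_force: 30.0
```

Request:
{"method": "drive_tool", "body": {
  "deltas": "50 0 0 -2 0;50 0 0 -3 0;50 0 0 -4 0;50 0 0 -4 0"
}}

```text
time_s: 8.4
position: [0.483, 0.3615, 0.0432]
tcp_rot: [[-0.999, 0.045, 0.001], [0.045, 0.999, 0.0], [-0.001, 0.0, -1.0]]
force: [-7.1, -3.3, 27.3]
opening: 0.688
grasp_force: 30.0
```

Request:
{"method": "drive_tool", "body": {
  "deltas": "87 0 0 0 0;87 0 0 0 0;87 0 0 0 0;87 0 0 0 0;87 0 0 40 0;87 0 0 80 0;87 0 0 130 0;87 5 -10 170 0.1;87 15 -40 205 0.2;87 32 -85 210 0.3;87 48 -130 210 0.424;87 64 -175 210 0.424"
}}

```text
time_s: 9.6
position: [0.5473, 0.1849, 0.2488]
tcp_rot: [[-0.928, -0.372, 0.001], [-0.372, 0.928, 0.0], [-0.001, -0.0, -1.0]]
force: [-0.1, -0.2, -0.4]
opening: 0.999
grasp_force: 0.0
```

Request:
{"method": "drive_tool", "body": {
  "deltas": "87 16 -45 -10 0;87 32 -90 -20 0;87 44 -130 -30 0;87 49 -160 -50 0;87 49 -165 -60 0;87 49 -165 -60 0;87 49 -165 -60 0"
}}

```text
time_s: 10.3
position: [0.5954, 0.0223, 0.1883]
tcp_rot: [[-0.929, -0.37, -0.001], [-0.37, 0.929, 0.001], [0.001, 0.001, -1.0]]
force: [-0.5, -0.2, 0.2]
opening: 1.001
grasp_force: 0.0
```

```bash
python3 - <<'E'
from h import *
m,i,s=shot('w_g');print(s["tcp_rot"][:2])
a=imaging.capture("scene")[220:360,340:480][:,:,::-1]; b=imaging.capture("side")[130:240,140:280][:,:,::-1]
r=lambda x:cv2.resize(x,(390,290),interpolation=cv2.INTER_CUBIC)
cv2.imwrite('pics/g.png',np.vstack([np.hstack([r(a),r(b)]),np.hstack([r(i),r(i[120:260,190:370])])]))
E
```

```text
10.3 [0.5954 0.0223 0.1883] [  -8.6   30.3   88.4    0.    61.4 -120.3]
[[-9.29162736e-01 -3.69669269e-01 -1.11412174e-03]
 [-3.69670223e-01  9.29162661e-01  8.21219507e-04]]
```

View pics/g.png

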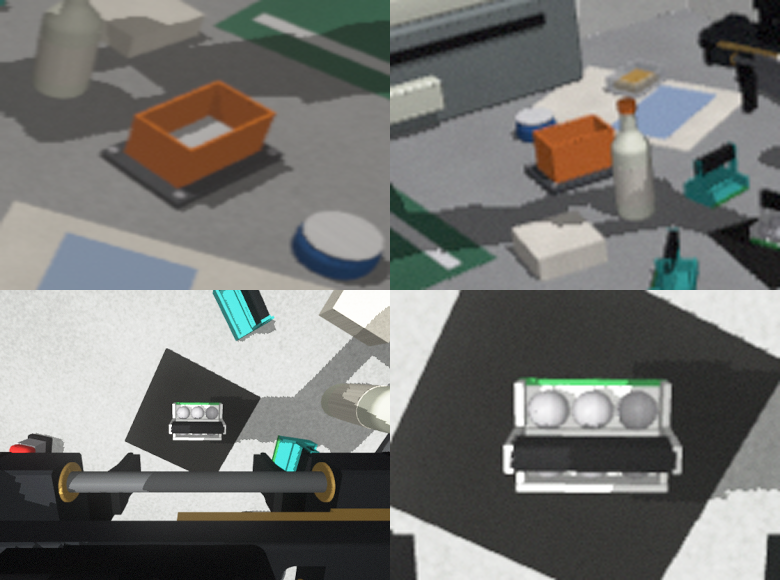

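Request:
{"method": "drive_tool", "body": {
  "deltas": "87 0 -1 -40 0;87 0 -1 -80 0;87 0 -1 -110 0;87 0 -1 -130 0;87 0 -1 -146 0;87 0 -1 -146 0;60 0 -1 -146 0;60 0 -1 -146 0;60 0 -1 -146 0;60 0 -1 -146 0;60 0 -1 -146 0"
}}

```text
time_s: 11.55
position: [0.5962, 0.0211, 0.0439]
tcp_rot: [[-0.929, -0.369, 0.001], [-0.369, 0.929, 0.001], [-0.002, 0.0, -1.0]]
force: [-0.6, 3.9, 7.1]
opening: 0.823
grasp_force: 30.0
```

Request:
{"method": "drive_tool", "body": {
  "deltas": "60 0 0 3 0;60 0 0 9 0;60 0 0 18 0;60 0 0 30 0;60 0 0 45 0;60 0 0 63 0;60 0 0 83 0;60 0 0 103 0;60 0 0 123 0;60 0 0 138 0;60 0 0 146 0;60 0 0 150 0"
}}

```text
time_s: 12.75
position: [0.5961, 0.0202, 0.1938]
tcp_rot: [[-0.929, -0.369, 0.002], [-0.369, 0.929, -0.0], [-0.001, -0.001, -1.0]]
force: [-0.4, -0.4, -4.7]
opening: 0.827
grasp_force: 30.0
```

Request:
{"method": "drive_tool", "body": {
  "deltas": "60 0 0 4 0;60 0 0 12 0;60 0 0 24 0;60 0 0 36 0;60 0 0 48 0;60 0 0 56 0;60 0 0 60 0;60 0 0 60 0"
}}

```text
time_s: 13.55
position: [0.5962, 0.0202, 0.2534]
tcp_rot: [[-0.929, -0.369, 0.001], [-0.369, 0.929, -0.0], [-0.001, -0.001, -1.0]]
force: [-0.3, 0.6, -4.4]
opening: 0.822
grasp_force: 30.0
```

```bash
python3 - <<'E'
from h import *
np.set_printoptions(precision=4,suppress=True)
s=bot.read_state();print(s["position"],s["force"],s["moment"],s["opening"],s["joint_positions"])
cv2.imwrite('pics/lift_side.png',imaging.capture("side")[:,:,::-1]);cv2.imwrite('pics/lift_w.png',imaging.capture("wrist")[:,:,::-1])
E
```

```text
[0.5962 0.0202 0.2534] [-0.3135  0.5507 -4.393 ] [0.0529 0.0001 0.0322] 0.822472840311216 [  -8.779    26.0627   84.3543    0.0001   69.4987 -120.4497]
```

Request:
{"method": "drive_tool", "body": {
  "deltas": "60 0 -2 0 -0.06;60 -1 -8 0 -0.18;60 -1 -18 0 -0.30;60 -2 -28 0 -0.42;60 -2 -38 0 -0.54;60 -3 -48 0 -0.66;60 -3 -58 0 -0.78;60 -3 -68 0 -0.90;60 -4 -78 0 -1.02;60 -4 -88 0 -1.14;60 -5 -98 0 -1.26;60 -5 -106 0 -1.38"
}}

```text
time_s: 14.85
position: [0.5902, -0.0862, 0.2517]
tcp_rot: [[-0.534, 0.845, -0.002], [0.845, 0.534, 0.0], [0.001, -0.001, -1.0]]
force: [-0.2, 0.1, -4.7]
opening: 0.827
grasp_force: 30.0
```

Request:
{"method": "drive_tool", "body": {
  "deltas": "60 0 -6 -5 -0.12;60 -1 -10 -15 -0.24;60 -1 -12 -30 -0.36;60 -1 -12 -50 -0.48;60 -1 -12 -70 -0.58;60 -1 -12 -90 -0.64;60 -1 -12 -110 -0.659;60 -1 -12 -130 -0.659;60 -1 -12 -145 -0.659;60 -1 -12 -155 -0.659;60 -1 -12 -160 -0.659;60 -1 -12 -160 -0.659"
}}

```text
time_s: 16.05
position: [0.5895, -0.0976, 0.0919]
tcp_rot: [[0.09, 0.996, -0.001], [0.996, -0.09, 0.0], [0.0, -0.001, -1.0]]
force: [-0.5, -0.2, -3.9]
opening: 0.823
grasp_force: 30.0
```

```bash
python3 - <<'E'
from h import *
np.set_printoptions(precision=4,suppress=True)
m,i,s=shot('w_e');print(np.degrees(np.arctan2(s["tcp_rot"][1][1],s["tcp_rot"][0][1])),s["force"])
# mat edge: dark boundary seen in the wrist and side/scene views
for n in("scene","side"): pickle.dump((imaging.camera_model(n),imaging.capture(n)[:,:,::-1]),open(f"e_{n}.pkl","wb"))
g=cv2.cvtColor(i,cv2.COLOR_BGR2GRAY)
# project expected mat edge & sample profile along lip direction
T=np.linalg.inv(np.array(m["T"]))
def proj(P): c=T[:3,:3]@P+T[:3,3];return m["fx"]*c[0]/c[2]+m["cx"],m["fy"]*c[1]/c[2]+m["cy"]
M=np.array([.5932,-.0655,.006]);d=np.array([.0898,.996,0]);e=np.array([.996,-.0898,0])
for t in(-.07,-.06,-.055,.055,.06,.07):
    print(t,[int(g[int(round(v)),int(round(u))]) if 0<=u<560 and 0<=v<420 else -1 for u,v in[proj(M+e*t+d*k*.001) for k in range(-8,9)]])
E
```

```text
16.05 [ 0.5895 -0.0976  0.0919] [-20.1  38.   92.2  -0.   49.9 -15. ]
-5.156080932801537 [-0.4504 -0.2336 -3.944 ]
-0.07 [242, 242, 240, 241, 226, 242, 215, 58, 59, 59, 56, 59, 54, 52, 55, 56, 50]
-0.06 [158, 160, 199, 155, 157, 157, 128, 51, 51, 53, 50, 54, 51, 51, 51, 50, 51]
-0.055 [221, 157, 159, 164, 159, 161, 131, 52, 56, 55, 55, 51, 52, 53, 50, 49, 48]
0.055 [224, 239, 223, 164, 167, 166, 170, 48, 55, 51, 49, 49, 49, 47, 48, 48, 44]
0.06 [235, 237, 237, 240, 241, 242, 219, 65, 67, 65, 61, 66, 59, 59, 53, 55, 53]
0.07 [241, 240, 240, 242, 243, 241, 214, 66, 67, 65, 66, 69, 66, 64, 63, 67, 70]
```

Request:
{"method": "drive_tool", "body": {
  "deltas": "60 0 0 -5 0;60 0 0 -15 0;60 0 0 -27 0;60 0 0 -38 0;60 0 0 -46 0;60 0 0 -51 0;60 0 0 -53 0;60 0 0 -53 0;60 0 2 -53 0;60 0 4 -53 0;60 0 5 -53 0;60 0 5 -53 0"
}}

```text
time_s: 17.4
position: [0.5903, -0.0937, 0.0402]
tcp_rot: [[0.089, 0.996, 0.001], [0.996, -0.089, -0.002], [-0.002, 0.001, -1.0]]
force: [-0.9, -4.5, -3.1]
opening: 0.821
grasp_force: 30.0
```

Request:
{"method": "drive_tool", "body": {
  "deltas": "60 0 1 -1 0;60 0 2 -1 0;60 0 4 0 0;60 0 6 0 0;60 1 8 1 0;60 1 10 1 0;60 1 12 2 0;60 1 12 2 0"
}}

```text
time_s: 18.2
position: [0.5917, -0.0827, 0.0426]
tcp_rot: [[0.088, 0.996, 0.002], [0.996, -0.088, -0.003], [-0.003, 0.002, -1.0]]
force: [-2.0, -7.6, 0.6]
opening: 0.822
grasp_force: 30.0
```

```bash
python3 - <<'E'
from h import *
m,i,s=shot('w_t1')
print(s["force"],s["moment"])
for n in("scene","side"):
    c=imaging.camera_model(n);im=imaging.capture(n)[:,:,::-1]
    T=np.linalg.inv(np.array(c["T"]));p=T[:3,:3]@np.array(s["position"])+T[:3,3];u,v=int(c["fx"]*p[0]/p[2]+c["cx"]),int(c["fy"]*p[1]/p[2]+c["cy"]);print(n,u,v)
    cv2.imwrite(f'pics/t1_{n}.png',im)
E
```

```text
18.2 [ 0.5917 -0.0827  0.0426] [-18.6  42.3  93.6  -0.2  43.9 -13.4]
[-2.02288243 -7.58106469  0.64603217] [-1.50429787  0.3631441   0.04193706]
scene 263 206
side 299 224
```

```bash
cat >> h.py <<'E'
def tilt(n,H=.0379):
    m,i,s=pickle.load(open(n+'.pkl','rb'));T=np.linalg.inv(np.array(m["T"]))
    def proj(P): c=T[:3,:3]@P+T[:3,3];return np.array([m["fx"]*c[0]/c[2]+m["cx"],m["fy"]*c[1]/c[2]+m["cy"]])
    h=cv2.cvtColor(i,cv2.COLOR_BGR2HSV);k=cv2.inRange(h,(45,90,50),(80,255,255))
    R=np.array(s["tcp_rot"]);P=np.array(s["position"])-.019*R[:,2];fw=R[:,0]*FW;up=-R[:,2];h0=H+.019
    pr=lambda t:proj(P+fw*(.0265*np.cos(t)-(h0-.006)*np.sin(t))-up*(.0265*np.sin(t)+(h0-.006)*np.cos(t)))
    c0=pr(np.radians(15));k[:, :max(0,int(c0[0])-60)]=0;k[:,int(c0[0])+60:]=0;k[:max(0,int(c0[1])-50)]=0;k[int(c0[1])+50:]=0
    y,x=np.nonzero(k);c=np.array([x.mean(),y.mean()]);ts=np.radians(np.arange(-5,60,.5));e=[np.linalg.norm(pr(t)-c) for t in ts]
    print("tilt",np.degrees(ts[np.argmin(e)]),"res px",min(e),"n",len(x),"green",c.round(1),"yr",y.min(),y.max(),[pr(np.radians(t)).round(0).tolist() for t in(0,10,20,30)])
FW=1
E
python3 -c "
from h import *
tilt('w_e');tilt('w_t1')
import h;h.FW=1;tilt('w_g') if 0 else 0"
```

```text
tilt 1.0 res px 0.8155556625781636 n 563 green [279.5 192.2] yr 190 195 [[280.0, 191.0], [280.0, 204.0], [280.0, 217.0], [280.0, 232.0]]
tilt 13.0 res px 1.0607470226958573 n 241 green [281.4 207.6] yr 206 210 [[280.0, 191.0], [280.0, 204.0], [280.0, 217.0], [280.0, 232.0]]
```

Request:
{"method": "drive_tool", "body": {
  "deltas": "60 0 2 0 0;60 0 4 1 0;60 0 6 1 0;60 1 8 1 0;60 1 10 1 0;60 1 12 1 0;60 1 14 1 0;60 1 15 1 0;60 1 16 1 0;60 1 16 1 0"
}}

```text
time_s: 19.35
position: [0.5932, -0.0669, 0.0447]
tcp_rot: [[0.088, 0.996, 0.003], [0.996, -0.088, -0.004], [-0.003, 0.004, -1.0]]
force: [-2.6, -6.7, 5.7]
opening: 0.825
grasp_force: 30.0
```

```bash
python3 -c "
from h import *
m,i,s=shot('w_t2');print(s['force']);tilt('w_t2')"
```

```text
19.35 [ 0.5932 -0.0669  0.0447] [-17.1  42.1  93.7  -0.2  43.9 -11.8]
[-2.56364942 -6.66490903  5.7281507 ]
tilt 29.000000000000004 res px 3.8325377038616937 n 116 green [276.5 230.7] yr 229 233 [[280.0, 191.0], [280.0, 204.0], [280.0, 217.0], [280.0, 232.0]]
```

```bash
python3 - <<'E'
from h import *
m,i,s=pickle.load(open('w_t2.pkl','rb'))
g=cv2.cvtColor(i,cv2.COLOR_BGR2GRAY)
for v in range(205,245,3): print(v,' '.join('%3d'%g[v,u] for u in range(228,334,3)))
h=cv2.cvtColor(i,cv2.COLOR_BGR2HSV);k=cv2.inRange(h,(45,60,30),(85,255,255))[225:238]
print([''.join('#' if a else '.' for a in r[228:334]) for r in k])
E
```

```text
205  38  38  43  38  35  40  37  39  36  38  35  35  37  39  38  35  34  40  37  39  41  38  36  35  35  40  34  36  38  38  34  36  36  34  37  37
208  41  41  39  42  37  39  38  39  32  38  37  36  38  39  37  41  38  34  38  36  36  39  39  34  39  38  40  34  39  40  35  36  40  38  36  37
211  41  41  42  40  40  39  41  36  39  43  40  41  38  38  39  36  36  36  38  35  38  42  32  40  39  36  40  41  40  35  34  38  39  42  39  35
214  42  38  43  42  42  39  38  41  42  40  41  43  42  39  39  39  37  41  37  37  34  38  40  38  37  38  40  37  37  37  41  39  42  40  42  41
217  38  43  43  44  39  40  42  40  45  40  43  41  44  41  39  40  37  44  40  38  40  39  38  39  41  44  38  39  40  40  39  42  37  40  43  38
220  38  57  56  44  42  45  44  45  38  42  40  56  56  59  41  42  41  44  40  40  41  39  52  54  50  42  39  42  39  37  39  39  44  41  40  39
223  44  61  47  49  44  44  42  42  42  44  43  56  53  42  40  43  39  42  40  37  41  38  47  49  43  43  40  41  42  44  43  40  40  40  43  43
226 174  60  45  45  45  61  99 116 114  91  43  42  49  53  45 
[... 1702 characters left out ...]
########.........................####.', '....#####..........................########..........................#######..........................##..', '.....####...........................#######...........................#####...........................##..', '..........................................................................................................', '..........................................................................................................', '..........................................................................................................', '..........................................................................................................']
```

Request:
{"method": "drive_tool", "body": {
  "deltas": "60 0 0 1 0;60 0 -1 3 0;60 0 -2 6 0;60 0 -3 10 0;60 0 -3 16 0;60 0 -3 24 0;60 0 -3 34 0;60 0 -3 46 0;60 0 -3 60 0;60 0 -3 76 0;60 0 -3 92 0;60 0 -3 108 0"
}}

```text
time_s: 20.6
position: [0.5918, -0.0677, 0.1523]
tcp_rot: [[0.09, 0.996, 0.001], [0.996, -0.09, -0.0], [-0.0, 0.001, -1.0]]
force: [0.5, -0.4, -4.3]
opening: 0.824
grasp_force: 30.0
```

Request:
{"method": "drive_tool", "body": {
  "deltas": "60 0 0 16 0;60 0 0 32 0;60 0 0 48 0;60 0 0 62 0;60 0 0 74 0;60 0 0 84 0;60 0 0 92 0;60 0 0 97 0;60 0 0 100 0;60 0 0 101 0;60 0 0 101 0"
}}

```text
time_s: 21.7
position: [0.5916, -0.0677, 0.2512]
tcp_rot: [[0.09, 0.996, -0.001], [0.996, -0.09, 0.0], [0.0, -0.001, -1.0]]
force: [-0.2, -0.4, -3.8]
opening: 0.827
grasp_force: 30.0
```

```bash
python3 -c "
from h import *
m,i,s=shot('w_t3');print(s['force']);tilt('w_t3')
h=cv2.cvtColor(i,cv2.COLOR_BGR2HSV);k=cv2.inRange(h,(45,60,30),(85,255,255))[225:238]
print('\n'.join(''.join('#' if a else '.' for a in r[228:334]) for r in k))"
```

```text
21.7 [ 0.5916 -0.0677  0.2512] [-17.3  26.2  84.6   0.   69.3 -12.1]
[-0.15914618 -0.41449883 -3.82094242]
tilt 29.000000000000004 res px 3.63998573268666 n 83 green [276.7 230.2] yr 229 232 [[280.0, 191.0], [280.0, 204.0], [280.0, 217.0], [280.0, 232.0]]
..........................................................................................................
..........................................................................................................
..........................................................................................................
....................................................................#.....................................
.....######.......................###########......................##########.......................#####.
.....#####.........................#########........................#########........................####.
.....####..........................########..........................#######..........................###.
.....####...........................#######...........................#####...........................##..
..........................................................................................................
..........................................................................................................
..........................................................................................................
..........................................................................................................
..........................................................................................................
```

Request:
{"method": "drive_tool", "body": {
  "deltas": "60 0 2 0 0;60 -1 6 0 0;60 -3 12 0 0;60 -5 20 0 0;60 -7 30 0 0.005;60 -10 42 0 0.01;60 -14 56 0 0.015;60 -17 72 0 0.02;60 -22 90 0 0.025;60 -27 110 0 0.03;60 -32 130 0 0.035;60 -36 150 0 0.04"
}}

```text
time_s: 22.95
position: [0.555, 0.0842, 0.2516]
tcp_rot: [[0.049, 0.999, -0.0], [0.999, -0.049, 0.0], [0.0, -0.0, -1.0]]
force: [0.1, -0.2, -3.8]
opening: 0.826
grasp_force: 30.0
```

Request:
{"method": "drive_tool", "body": {
  "deltas": "60 -5 20 0 0;60 -10 40 0 0.004;60 -15 60 0 0.004;60 -19 80 0 0.004;60 -24 100 0 0.004;60 -29 120 0 0.004;60 -34 140 0 0.004;60 -39 160 0 0.004;60 -44 180 0 0.004;60 -48 200 0 0.004;60 -53 218 0 0.004;60 -57 234 0 0.004"
}}

```text
time_s: 24.15
position: [0.4976, 0.3181, 0.2516]
tcp_rot: [[0.045, 0.999, -0.0], [0.999, -0.045, 0.0], [0.0, -0.0, -1.0]]
force: [0.3, -0.6, -3.9]
opening: 0.825
grasp_force: 30.0
```

Request:
{"method": "drive_tool", "body": {
  "deltas": "60 -3 14 0 0;60 -6 26 0 0;60 -9 36 0 0;60 -11 44 0 0;60 -12 50 0 0;60 -13 54 0 0;60 -14 57 0 0;60 -14 59 0 0;60 -14 60 0 0;60 -14 60 0 0"
}}

```text
time_s: 25.15
position: [0.485, 0.3761, 0.2515]
tcp_rot: [[0.046, 0.999, 0.0], [0.999, -0.046, -0.0], [-0.0, 0.0, -1.0]]
force: [-0.4, 0.2, -4.2]
opening: 0.824
grasp_force: 30.0
```

```bash
python3 -c "
from h import *
m,i,s=shot('w_t4');print(s['force'],np.degrees(np.arctan2(s['tcp_rot'][1][1],s['tcp_rot'][0][1])));tilt('w_t4')
h=cv2.cvtColor(i,cv2.COLOR_BGR2HSV);k=cv2.inRange(h,(45,60,30),(85,255,255))[225:238]
print('\n'.join(''.join('#' if a else '.' for a in r[228:334]) for r in k))"
```

```text
25.15 [0.485  0.3761 0.2515] [27.4 27.6 81.9 -0.  70.5 30. ]
[-0.40968339  0.20559516 -4.23937346] -2.649493128919095
tilt 29.000000000000004 res px 1.5104753455378854 n 83 green [278.9 230.3] yr 229 232 [[280.0, 191.0], [280.0, 204.0], [280.0, 217.0], [280.0, 232.0]]
..........................................................................................................
..........................................................................................................
..........................................................................................................
..........................................................................................................
.....######......................###########.......................##########.......................#####.
.....#####........................##########........................########.........................####.
.....####.........................#########.........................#######...........................###.
.....###...........................#######...........................######...........................###.
..........................................................................................................
..........................................................................................................
..........................................................................................................
..........................................................................................................
..........................................................................................................
```

Request:
{"method": "drive_tool", "body": {
  "deltas": "60 0 0 -4 0;60 0 0 -12 0;60 0 -1 -24 0;60 -1 -2 -39 0;60 -1 -3 -54 0;60 -1 -4 -69 0;60 -1 -5 -84 0;60 -1 -5 -99 0;60 -1 -5 -112 0;60 -1 -5 -122 0;60 -1 -5 -128 0;60 -1 -5 -130 0"
}}

```text
time_s: 26.4
position: [0.4836, 0.3711, 0.1207]
tcp_rot: [[0.046, 0.999, -0.001], [0.999, -0.046, -0.001], [-0.001, -0.001, -1.0]]
force: [0.6, -0.4, -4.1]
opening: 0.823
grasp_force: 30.0
```

Request:
{"method": "drive_tool", "body": {
  "deltas": "60 0 0 0 0;60 0 0 0 0;60 0 -10 0 0;60 0 -20 0 0;60 0 -22 0 0;60 0 -22 0 0;60 0 -22 0 0"
}}

```text
time_s: 27.1
position: [0.4842, 0.3492, 0.1219]
tcp_rot: [[0.047, 0.999, 0.001], [0.999, -0.047, 0.001], [0.001, 0.001, -1.0]]
force: [-0.0, -0.2, -2.4]
opening: 0.821
grasp_force: 30.0
```

```bash
python3 -c "
from h import *
m,i,s=shot('w_t5');print(s['force']);tilt('w_t5')
h=cv2.cvtColor(i,cv2.COLOR_BGR2HSV);k=cv2.inRange(h,(45,60,30),(85,255,255))[225:238]
print('\n'.join(''.join('#' if a else '.' for a in r[228:334]) for r in k))"
```

```text
27.1 [0.4842 0.3492 0.1219] [25.1 35.4 91.3  0.  53.2 27.7]
[-0.03335448 -0.17731484 -2.35686507]
tilt 29.000000000000004 res px 0.5910451948232573 n 484 green [281. 230.] yr 228 232 [[280.0, 190.0], [280.0, 204.0], [280.0, 217.0], [280.0, 232.0]]
..........................................................................................................
..........................................................................................................
..........................................................................................................
.....########################################################################################.............
.....###################################################################################################..
....####################################################################################################..
....####################################################################################################..
.....###################################################################################################..
..........................................................................................................
..........................................................................................................
..........................................................................................................
..........................................................................................................
..........................................................................................................
```

Request:
{"method": "drive_tool", "body": {
  "deltas": "60 0 0 5 0;60 0 0 15 0;60 0 0 30 0;60 0 0 50 0;60 0 0 70 0;60 0 0 90 0;60 0 0 108 0;60 0 0 120 0;60 2 -5 128 0;60 6 -15 130 0;60 12 -30 130 0;60 19 -50 130 0"
}}

```text
time_s: 28.35
position: [0.5027, 0.2979, 0.2506]
tcp_rot: [[0.045, 0.999, -0.002], [0.999, -0.045, -0.001], [-0.001, -0.002, -1.0]]
force: [-0.1, -0.4, -3.5]
opening: 0.826
grasp_force: 30.0
```

Request:
{"method": "drive_tool", "body": {
  "deltas": "60 8 -20 0 0;60 16 -40 0 0;60 23 -60 0 -0.01;60 31 -80 0 -0.02;60 39 -100 0 -0.03;60 47 -120 0 -0.044;60 54 -140 0 -0.044;60 62 -160 0 -0.044;60 70 -180 0 -0.044;60 78 -200 0 -0.044;60 85 -220 0 -0.044;60 91 -235 0 -0.044"
}}

```text
time_s: 29.55
position: [0.5935, 0.0615, 0.2503]
tcp_rot: [[0.092, 0.996, -0.003], [0.996, -0.092, -0.0], [-0.001, -0.003, -1.0]]
force: [-0.2, 0.4, -3.2]
opening: 0.824
grasp_force: 30.0
```

Request:
{"method": "drive_tool", "body": {
  "deltas": "60 4 -10 0 0;60 7 -17 0 0;60 9 -22 0 0;60 9 -22 0 0"
}}

```text
time_s: 29.95
position: [0.603, 0.042, 0.2515]
tcp_rot: [[0.09, 0.996, -0.0], [0.996, -0.09, 0.0], [0.0, -0.0, -1.0]]
force: [0.7, 0.7, -2.8]
opening: 0.821
grasp_force: 30.0
```

```bash
python3 - <<'E'
from h import *
m,i,s=shot('w_r');print(s['force'],np.degrees(np.arctan2(s['tcp_rot'][1][1],s['tcp_rot'][0][1])))
a=imaging.capture("scene")[:,:,::-1]; b=imaging.capture("side")[:,:,::-1]
r=lambda x:cv2.resize(x,(395,295),interpolation=cv2.INTER_CUBIC)
cv2.imwrite('pics/pour.png',np.vstack([np.hstack([r(a[235:345,345:475]),r(b[140:220,170:260])]),np.hstack([r(i),r(a)])]))
E
```

```text
29.95 [0.603  0.042  0.2515] [-6.6 26.9 83.3  0.  69.9 -1.4]
[ 0.73166499  0.74860028 -2.79796817] -5.169703617374973
```

View pics/pour.png

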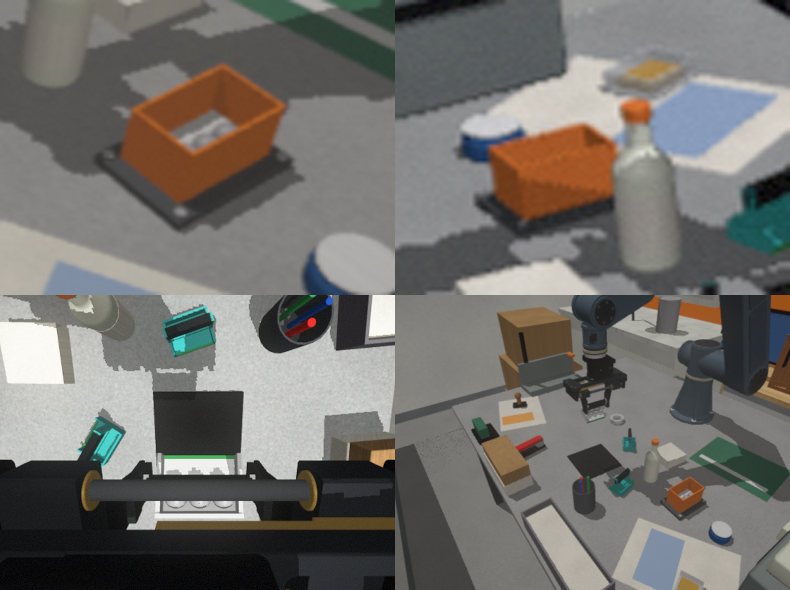

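Request:
{"method": "drive_tool", "body": {
  "deltas": "60 0 0 -5 0;60 0 0 -15 0;60 0 0 -30 0;60 0 0 -50 0;60 0 0 -75 0;60 0 0 -100 0;60 0 0 -125 0;60 0 0 -150 0;60 0 0 -172 0;60 0 0 -188 0;60 0 0 -197 0;60 0 0 -201 0"
}}

```text
time_s: 31.3
position: [0.6016, 0.0426, 0.0497]
tcp_rot: [[0.09, 0.996, -0.003], [0.996, -0.09, 0.0], [0.0, -0.003, -1.0]]
force: [-5.5, 0.1, 16.9]
opening: 0.826
grasp_force: 30.0
```

Request:
{"method": "drive_tool", "body": {
  "deltas": "60 0 0 -2 0;60 0 -1 -3 0;60 0 -3 -3 0;60 0 -5 -3 0;60 -1 -7 -3 0;60 -1 -9 -3 0;60 -1 -11 -3 0;60 -1 -11 -3 0"
}}

```text
time_s: 32.1
position: [0.6027, 0.0313, 0.0489]
tcp_rot: [[0.09, 0.996, 0.002], [0.996, -0.09, 0.0], [0.0, 0.002, -1.0]]
force: [-1.4, 2.0, 7.8]
opening: 0.824
grasp_force: 30.0
```

```bash
python3 -c "
from h import *
m,i,s=shot('w_p1');print(s['force']);tilt('w_p1')"
```

```text
32.1 [0.6027 0.0313 0.0489] [-7.6 42.1 92.6  0.  45.2 -2.5]
[-1.42705782  2.04149996  7.80174296]
tilt 22.0 res px 1.2416344884868862 n 400 green [281.5 220.5] yr 219 222 [[280.0, 191.0], [280.0, 204.0], [280.0, 217.0], [280.0, 232.0]]
```

Request:
{"method": "drive_tool", "body": {
  "deltas": "60 0 -2 -1 0;60 0 -4 -1 0;60 0 -6 -2 0;60 -1 -8 -2 0;60 -1 -10 -3 0;60 -1 -12 -4 0;60 -1 -14 -5 0;60 -1 -16 -5 0;60 -1 -18 -6 0;60 -1 -18 -6 0"
}}

```text
time_s: 33.15
position: [0.6011, 0.013, 0.0421]
tcp_rot: [[0.09, 0.996, 0.001], [0.996, -0.09, -0.0], [-0.0, 0.001, -1.0]]
force: [-1.5, 2.5, 5.9]
opening: 0.825
grasp_force: 30.0
```

```bash
python3 -c "
from h import *
m,i,s=shot('w_p2');print(s['force']);tilt('w_p2')"
```

```text
33.15 [0.6011 0.013  0.0421] [-9.4 42.6 93.  -0.  44.4 -4.2]
[-1.48303102  2.49613353  5.91000165]
tilt 6.000000000000001 res px 3.225487201561689 n 667 green [283.5 198.3] yr 195 201 [[280.0, 191.0], [280.0, 204.0], [280.0, 217.0], [280.0, 232.0]]
```

Request:
{"method": "drive_tool", "body": {
  "deltas": "60 0 -2 -1 0;60 0 -3 -2 0;60 0 -3 -3 0;60 0 -3 -4 0;60 0 -3 -4 0"
}}

```text
time_s: 33.7
position: [0.6012, 0.0129, 0.042]
tcp_rot: [[0.091, 0.996, 0.002], [0.996, -0.091, 0.003], [0.003, 0.001, -1.0]]
force: [-6.1, 10.6, 30.5]
opening: 0.826
grasp_force: 30.0
```

```bash
python3 -c "
from h import *
m,i,s=shot('w_p3');print(s['force']);tilt('w_p3')"
```

```text
33.7 [0.6012 0.0129 0.042 ] [-9.5 42.6 93.   0.3 44.3 -4.5]
[-6.09937508 10.64354435 30.52630491]
tilt 6.000000000000001 res px 1.8741925867967606 n 645 green [282.1 198.4] yr 195 201 [[280.0, 191.0], [280.0, 204.0], [280.0, 217.0], [280.0, 232.0]]
```

Request:
{"method": "drive_tool", "body": {
  "deltas": "60 0 2 2 0;60 0 3 4 0;60 0 3 4 0;78 0 3 4 0;82 0 3 4 0;87 0 3 4 0;87 0 3 4 0;87 0 3 4 0"
}}

```text
time_s: 34.55
position: [0.6007, 0.0131, 0.0412]
tcp_rot: [[0.09, 0.996, -0.0], [0.996, -0.09, -0.0], [-0.0, -0.0, -1.0]]
force: [0.9, 0.5, -1.3]
opening: 0.993
grasp_force: 0.0
```

Request:
{"method": "drive_tool", "body": {
  "deltas": "87 0 0 5 0;87 0 0 20 0;87 0 0 45 0;87 0 0 80 0;87 0 0 115 0;87 0 0 145 0;87 0 -30 150 0;87 0 -50 150 0;87 0 -50 150 0;87 0 -50 150 0"
}}

```text
time_s: 35.55
position: [0.6007, -0.0368, 0.1925]
tcp_rot: [[0.091, 0.996, 0.001], [0.996, -0.091, 0.0], [0.0, 0.001, -1.0]]
force: [-0.9, 0.3, -0.3]
opening: 1.004
grasp_force: 0.0
```

```bash
python3 - <<'E'
from h import *
np.set_printoptions(precision=4,suppress=True)
m,i,s=shot('w_f');T=np.linalg.inv(np.array(m["T"]));print(s["force"])
def proj(P): c=T[:3,:3]@P+T[:3,3];return np.array([m["fx"]*c[0]/c[2]+m["cx"],m["fy"]*c[1]/c[2]+m["cy"]])
h=cv2.cvtColor(i,cv2.COLOR_BGR2HSV);k=cv2.inRange(h,(45,90,50),(80,255,255))
c=proj(np.array([.601,.040,.012]));k2=np.zeros_like(k);u,v=c.astype(int);k2[v-25:v+25,u-60:u+60]=k[v-25:v+25,u-60:u+60]
y,x=np.nonzero(k2);print(c,x.mean(),y.min(),y.max(),x.min(),x.max(),"lip top mid",onz(m,(x.mean(),y.min()),.012),"L/R",onz(m,(x.min(),y[x==x.min()].min()),.012),onz(m,(x.max(),y[x==x.max()].min()),.012))
# bright back wall / balls: print gray profile down tray
g=cv2.cvtColor(i,cv2.COLOR_BGR2GRAY)
w=g[v-15:v+75,u-55:u+55];print(w.shape)
for r in w[::4]:print(''.join(' .:-=+*#%@'[min(9,a//26)] for a in r[::1]))
E
```

```text
35.55 [ 0.6007 -0.0368  0.1925] [-14.1  30.4  87.3   0.   62.2  -8.9]
[-0.9492  0.3149 -0.2563]
[273.954  113.0996] 279.4301675977654 117 119 247 309 lip top mid [0.6062 0.0357 0.012 ] L/R [0.573  0.0377 0.012 ] [0.6364 0.0329 0.012 ]
(90, 110)
........................................................................................................::::::
........................................................................................................::::::
.......................................................................................................:::::::
.:.:::::.:::::..:::::....::::::::.::::::::::::::::::::::::::...........................................:::::::
.................................:....................:................................................::::::.
......................:#@@@+=-----------==========-====-===========================-===-=-===*##*:...:::::::::
:::....:.:..:.........:+###++###########%#######%#####%%##%##%%%%%###%%###%%%#%#%#%####%%#%#+*##*:..::::::::::
::::::::::::::.........=###++*#%###########%%%%%%%#%%%%%%%%%%#%%%%%%%%%%%%%%%%
[... 997 characters left out ...]
##%%%%%%#######+%@@@*:::::::::::::
::::::::::::::::::::::::*@@@%=************************************************************++@@@@=:::::::::::::
::::::::::::::::::::::::*@@@@@@@@@@@@@@@@@@@@@@@@@@@@@@@@@@@@@@@@@@@@@@@@@@@@@@@@@@@@@@@@@@@@@@@*:::::::::::::
::::::::::::::::::::::::::::::::::::::::::::::::::::::::::::::::::::::::::::::::::::::::::::::::::::::::::::::
::::::::::::::::::::::::::::::::::::::::::::::::::::::::::::::::::::::::::::::::::::::::::::::::::::::::::::::
::::::::::::::::::::::::::::::::::::::::::::::::::::::::::::::::::::::::::::::::::::::::::::::::::::::::::::::
::::::::::::::::::::::::::::::::::::::::::::::::::::::::::::::::::::::::::::::::::::::::::::::::::::::::::::::
```

```bash
python3 -c "
from rig import bot
print(bot.hand_in())"
```

```text
the job is handed in; nothing more can be done
None
```

The job is handed in at about 36 s: the sleeve is fully seated, the front row was tipped into the cup, and the tray is back flat near the mat's middle with its three rear balls. No ball showed on the table, but I did not count all three in the cup, where only two were clearly visible.

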